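# Hang the strainer on the gravity drip rail

## Task

Hang the roller hanger with the strainer cup on the loading ledge at the high end of the sloping drip rail: bring it in sideways, lower it gently until its two rollers rest on the bar (no dropping, no hard pressing), and let go so that it hangs there by itself. Then nudge it over the crest and let it roll down by itself, untouched over the lower half, until it rests against the end stop, hanging upright. Leave the pan and the other things where they are.

Things in the scene. Friction and masses are not known exactly. Their poses are not given: they have to be found in the camera images.
- hanger: Roller hanger, loose, about 0.27 kg, 172 mm tall, standing on its steel strainer cup. Origin: centre of the cup's flat underside, z up; it rolls along its own y axis. Cup: z 0 to 40 mm, 50 mm wide at the base, 62 mm at the rim. A steel spine plate rises at x = -26 to -31 mm, 24 mm wide (y), above z = 96 mm 70 mm wide. It hangs upright by its own weight on the bar.
- tab (a point): Middle of the hanger's black upright grip tab, at hanger x = y = 0, z = 149 mm. Tab 14 mm thick (hanger x), 30 mm long (y), z 126 to 172 mm; pinch it across x. Below it a steel top plate, z 122 to 126 mm, x -31 to +12 mm, y -37 to +37 mm, whose two y ends meet the stop blocks.
- groove (a point): Where the bar's axis lies when the hanger is seated: hanger x = y = 0, z = 97 mm. Two free-turning V-grooved rollers sit above it, axles along x at y = -20 and +20 mm, z = 110 mm, 26 mm in diameter, x -12 to +12 mm, lowest z = 97 mm. The hook is open to hanger +x: the bar enters sideways from +x between the cup's rim (z 40) and the rollers (z 97).
- stand: Drip-rail stand, fixed: two posts 14 mm thick, 250 mm tall, at y = +192 and -192 mm on 120 x 50 x 8 mm feet, joined along y by a round steel bar, 12 mm diameter, axis at x = 0. Origin on the worktop midway below the bar, z up. Seat the hanger with the stand's yaw, moving it towards stand +x. A seated hanger's z is its bar axis height minus 97 mm.
- crest_foot (a point): Point on the worktop straight below the bar's crest (stand x = 0, y = +65 mm). The bar is clamped at a height that differs each time and that no listed pose shows: its axis at the crest is 215 to 241 mm above the worktop, to be felt or seen. From the crest the bar falls 3 degrees towards +y (loading ledge) and 7 degrees towards -y.
- back_foot (a point): Point on the worktop straight below the inner face of the rubber-faced back stop at the loading end (stand y = +150 mm). The stop block is 34 mm wide (x) and reaches 34 mm above the bar's axis. A hanger let go on the ledge rolls back against it and stays, its groove point then at stand y = about +112 mm.
- stop_foot (a point): Point on the worktop straight below the inner face of the end stop at the low end (stand y = -150 mm; block like the back stop). A hanger resting there has its groove point at stand y = about -110 mm. Pushed about 60 mm from the back stop, the hanger is over the crest and rolls here by itself.
- pan: Bystander: shallow steel pan 162 x 176 x 65 mm, standing on the worktop under the bar to catch drips; origin at the centre of its underside. Leave it alone.
- soup_cup: Bystander: clear plastic cup with yellow soup, 114 mm wide, 88 mm tall. Leave it alone.
- tub: Bystander: tall white-grey tub, 128 x 143 x 126 mm. Leave it alone.
- nuts_jar: Bystander: clear jar with a metal-grey lid, 84 mm wide, 105 mm tall. Leave it alone.
- pepper_mill: Bystander: small shaker with a grey domed top, 44 mm wide, 90 mm tall. Leave it alone.
- spice: Bystander: small spice jar with a green cap, 42 mm wide, 87 mm tall. Leave it alone.
- garlic: Bystander: garlic bulb, 53 mm. Leave it alone.
- butter: Bystander: block of butter, 50 x 75 x 26 mm. Leave it alone.

How it is judged (in metres and radians):
On the way, in this order (a step that is already met when the one before it is completed fails the run):
1. the hanger hangs still by its rollers on the loading ledge, let go (x of groove in the frame of stand between -0.015 and 0.015 m and height (world z) of hanger above 0.08 m and contact force between hanger and stand above 0.8 N and contact force between the fingers and hanger below 0.05 N and linear speed of hanger below 0.03 m/s and angle between hanger's own z axis and vertical below 0.3 rad and y of groove in the frame of stand above 0.085 m), for 0.3 s.
2. the hanger has rolled down to the end stop (y of groove in the frame of stand below -0.102 m and height (world z) of hanger above 0.08 m), for 0.2 s.
At the end, for the whole second after the job is handed in: The hanger hangs by its rollers on the bar, its groove point within 15 mm of the bar's line and within 8 mm of touching the end stop (y below -102 mm in the stand's frame), upright within 0.3 rad, at rest, let go (all of step 2 and x of groove in the frame of stand between -0.015 and 0.015 m and contact force between hanger and stand above 0.8 N and contact force between the fingers and hanger below 0.05 N and linear speed of hanger below 0.03 m/s and angle between hanger's own z axis and vertical below 0.3 rad).
It fails at once if the hanger is pressed or knocked against the stand with more than 25 N (contact force between hanger and stand above 25 N).
It fails at once if the hanger is dropped onto the loading ledge (more than 0.3 m/s there while not held) (contact force between the fingers and hanger below 0.05 N and linear speed of hanger above 0.3 m/s and y of groove in the frame of stand above 0.08 m and height (world z) of hanger above 0.06 m).
It fails at once if the robot touches the hanger on the lower half of the rail (contact force between the fingers and hanger above 0.3 N and height (world z) of hanger above 0.06 m and y of groove in the frame of stand between -0.2 and -0.02 m and x of groove in the frame of stand between -0.03 and 0.03 m).
It fails at once if the hanger tips over or is held far from upright (angle between hanger's own z axis and vertical above 0.7 rad).
It fails at once if a bystander is moved by more than 30 mm (distance of any of pan, soup_cup, tub, nuts_jar, pepper_mill, spice, garlic, butter from where it was at the start of the episode above 0.03 m).
It also fails if it takes over 72 s, if anything falls off the work surface, if the arm or the gripper's body presses on something with over 40 N, if the wrist force passes 120 N, or if a joint passes its speed limit or range.

## Robot

A 6-joint arm with a two-finger parallel gripper is mounted at the origin on a cart in front of the work surface, level with it; the furniture and walls round the work are solid. World frame = base frame: x ahead of the robot, y to its left, z up, the work surface at z = 0. Lengths are in m, angles in degrees, forces in N, time in s.
With the tool pointing down it reaches from about 0.4 to 0.825 m from the base axis. Payload 7 kg.
Tool frame: the origin (TCP) lies midway between the tips of the shut fingers; the grasp point (between the pads) lies 19 mm behind it; z points along the fingers, y is the line along which they close (so a half turn about z gives the same grasp; the last joint's range is limited). The gripper opens to 88 mm and grips with 3 to 60 N. Pads are 19 mm wide; open, the fingers measure 130 mm over their backs; the gripper's body (78 mm by 193 mm) begins 47 mm behind the grasp point.
Start: joints at [81.71, 20.546, 0.682, 0, -70.136, -16.507], TCP at [0.283, 0.613, 0.227] pointing down, gripper open.
Joint ranges: [-176.03, 176.03], [-82.01, 121.73], [-58.28, 71.71], [-173.87, 95.51], [-174.79, -0.11], [-173.66, 173.66]. Speed limits (degrees/s): [136.94, 136.94, 172.46, 180, 180, 180].

## Interface

Orientations are given as a 3x3 rotation matrix whose columns are the frame's x, y, z axes.
In Python, from rig import robot gives the robot as it stands. Calls block until the motion is done:
- robot.goto(position, orientation): joint-space move of the TCP to a pose.
- robot.servo_line(position, ori=None, speed=0.15): straight line of the TCP; ori=None keeps the orientation; speed is the mean speed in m/s.
- robot.movej(angles): joint-space move.
- robot.move_gripper(opening): opening from 0.0 (shut) to 1.0 (fully open); the grip force is fixed at half the most; returns when the fingers have stopped.
- robot.dwell(seconds).
- robot.ik(position, orientation): joint angles nearest the present ones, or None.
- robot.grab_frame(name): name is "scene" or "side" or "wrist"; returns (picture, depth): 400x640x3 uint8, red, green, blue; 400x640 float32, m along the optical axis (not along the pixel's ray), 0 where there is no reading.
- robot.camera_info(name): a dict with "vfov" (degrees; the focal length in pixels is half the picture's height over the tangent of half this angle, whatever the lens; pixels are square), "cx", "cy" (the principal point, pixels), "view" (4x4, takes a point from world to camera coordinates); the wrist camera has in their place "T_tool_cam" (4x4, takes a point from camera to tool coordinates, whose origin is the TCP and whose axes are the flange's). Camera axes: x right, y down, z forward; pixel columns grow to the right and rows downward; lengths in m; the calibration is good to about 2 mm. The wrist camera is an equidistant fisheye: a pixel r from the principal point sees the ray r / f radians off the axis. A picture is of the moment at which its call begins: read the wrist's pose just before it. camera_info takes no time and is no camera call.
A pose or a line that the arm cannot do raises robot.Unreachable and nothing moves.
- robot.job_done(): hands the job in; it is judged then, once.
Readings, each from a call of its own:
- robot.read_t(): time.
- robot.read_qpos(): joint angles.
- robot.read_qvel(): joint speeds.
- robot.read_effort(): joint torques, N m.
- robot.read_position(): TCP position.
- robot.read_tcp_rot(): TCP orientation.
- robot.read_force(): force on the tool from outside, world axes, zero at the start.
- robot.read_ft_torque(): the same for the moment, N m.
- robot.read_grip_width(): opening from 0.0 (shut) to 1.0 (fully open).
- robot.read_finger_force(): force on a finger pad.
Only numpy, scipy, OpenCV 4.12 (cv2) and the standard library are available. Lean on these libraries where they do the work, as an engineer would, in place of code of your own. Each camera call takes 0.05 s, during which the arm holds its last target. There are 200 camera calls.

## Working session

There is one attempt and no reset: what is moved stays moved. The work goes in short steps, each a Python script; the robot and the scene stay as the last script left them, time stands still between calls to the robot, and variables do not carry over. Pictures are saved under pics/ and viewed, at most 10 in all, crops included, and the job is handed in when it is done.

```bash
mkdir -p pics; python3 - <<'E'
from rig import robot
import cv2,numpy as np
for n in("scene","side"):
    p,d=robot.grab_frame(n); cv2.imwrite(f"pics/{n}0.png",p[:,:,::-1]); np.savez(f"{n}0.npz",p=p,d=d)
    print(n,robot.camera_info(n))
print(robot.camera_info("wrist"),robot.read_t())
E
```

```text
scene {'vfov': 42.17827424665455, 'cx': 326.26429938347104, 'cy': 196.904254125522, 'view': array([[ 0.66759249, -0.74445944,  0.0100199 , -0.33437725],
       [-0.52261019, -0.47815012, -0.70586901,  0.38114321],
       [ 0.53028186,  0.46599635, -0.70827152,  1.38370704],
       [ 0.        ,  0.        ,  0.        ,  1.        ]])}
side {'vfov': 45.38881802350965, 'cx': 320.70737292054287, 'cy': 204.55179255718207, 'view': array([[ 9.53491317e-01, -3.01416536e-01, -1.54283957e-03,
        -5.05067247e-01],
       [-1.66042140e-01, -5.20966649e-01, -8.37271616e-01,
         2.20052909e-01],
       [ 2.51563742e-01,  7.98587392e-01, -5.46785023e-01,
         1.73646741e+00],
       [ 0.00000000e+00,  0.00000000e+00,  0.00000000e+00,
         1.00000000e+00]])}
{'vfov': 65.70646984690485, 'cx': 323.8248950744183, 'cy': 199.60274612475865, 'T_tool_cam': array([[-4.87320941e-04, -9.68947530e-01, -2.47265943e-01,
         6.50788428e-02],
       [ 9.99999864e-01, -5.18218497e-04,  5.98774681e-05,
        -3.18081178e-04],
       [-1.86155910e-04, -2.47265880e-01,  9.68947651e-01,
        -1.59470911e-01],
       [ 0.00000000e+00,  0.00000000e+00,  0.00000000e+00,
         1.00000000e+00]])} 0.1
```

View pics/scene0.png

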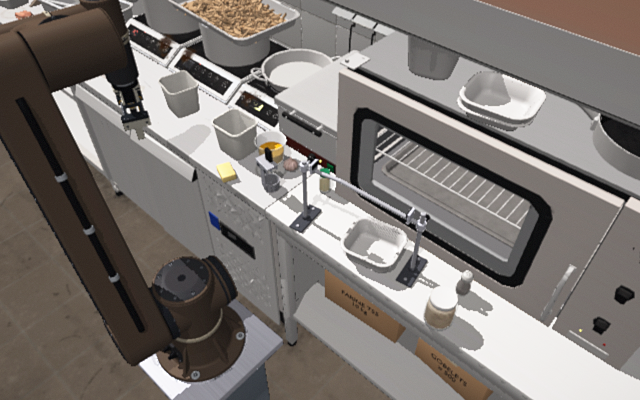

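View pics/side0.png

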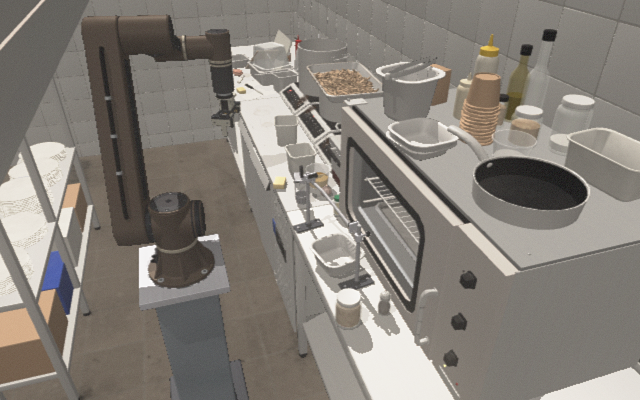

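The scene view shows the hanger at about (268,170), the stand posts at (305,190) and (417,240), and the pan at (375,243). Next I'll back-project this region.

```bash
cat > h.py <<'E'
import numpy as np,cv2
from rig import robot
def cloud(n,d):
    c=robot.camera_info(n);f=200/np.tan(np.radians(c['vfov'])/2)
    v,u=np.mgrid[:400,:640]
    P=np.stack([(u-c['cx'])/f*d,(v-c['cy'])/f*d,d],-1)
    R=c['view'][:3,:3];t=c['view'][:3,3]
    W=(P-t)@R; W[d<=0]=np.nan
    return W
def wcloud(d,pos,rot):
    c=robot.camera_info('wrist');f=200/np.tan(np.radians(c['vfov'])/2)
    v,u=np.mgrid[:400,:640]; x=u-c['cx'];y=v-c['cy'];r=np.hypot(x,y)+1e-9;th=r/f
    k=np.tan(th)/r
    P=np.stack([x*k*d,y*k*d,d],-1); T=c['T_tool_cam']
    W=(P@T[:3,:3].T+T[:3,3])@np.array(rot).T+np.array(pos); W[d<=0]=np.nan
    return W
E
python3 - <<'E'
from h import *
a=np.load('scene0.npz');W=cloud('scene',a['d'])
for u,v in [(305,165),(303,220),(417,215),(411,270),(268,155),(271,182),(266,170),(375,240),(360,195),(340,183),(385,205),(227,172),(290,165),(440,310),(465,283),(325,180)]:
    print((u,v),W[v,u].round(3))
p=cv2.resize(a['p'][130:290,230:450,::-1],None,fx=3.6,fy=3.6,interpolation=cv2.INTER_CUBIC);cv2.imwrite('pics/c1.png',p)
E
```

```text
(305, 165) [0.499 0.085 0.244]
(303, 220) [0.489 0.091 0.01 ]
(417, 215) [ 0.658 -0.22   0.125]
(411, 270) [ 0.558 -0.286  0.013]
(268, 155) [0.522 0.274 0.16 ]
(271, 182) [0.541 0.293 0.014]
(266, 170) [0.497 0.262 0.118]
(375, 240) [ 0.589 -0.128 -0.002]
(360, 195) [ 0.631 -0.025  0.099]
(340, 183) [0.63  0.057 0.098]
(385, 205) [ 0.542 -0.177  0.228]
(227, 172) [0.461 0.429 0.031]
(290, 165) [0.636 0.295 0.029]
(440, 310) [ 0.449 -0.443  0.09 ]
(465, 283) [ 0.589 -0.44   0.062]
(325, 180) [0.634 0.126 0.066]
```

View pics/c1.png

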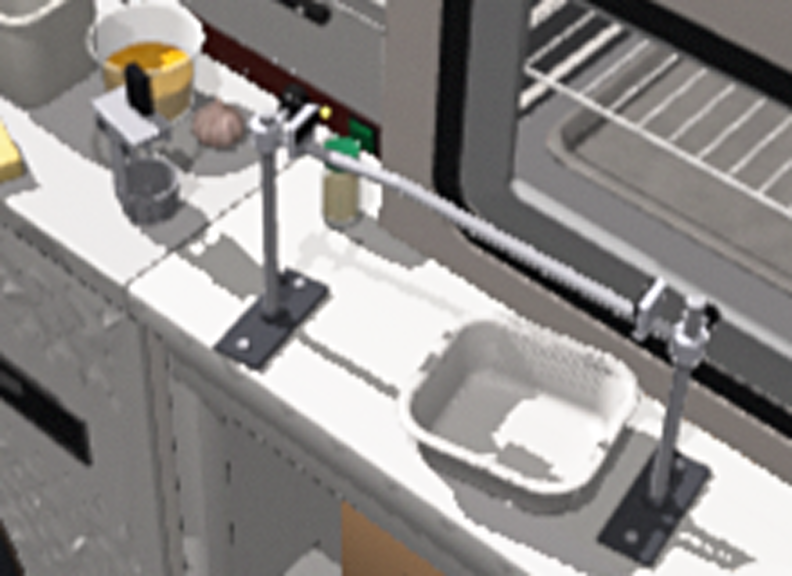

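The crop shows the hanger upright (tab at (137,88), spine on the left and near side). The crest is close to the left post, so that is the loading, +y end. Next I'll fit the stand and hanger and check the oven clearance.

```bash
python3 - <<'E'
from h import *
for n in('scene','side'):
    a=np.load(n+'0.npz');W=cloud(n,a['d']);p=a['p'].astype(int);b=p.sum(-1)
    x,y,z=np.moveaxis(W,-1,0)
    def rect(m,t):
        q=W[m]
        if len(q)<4: print(n,t,len(q));return
        r=cv2.minAreaRect(q[:,:2].astype(np.float32)*1000); print(n,t,len(q),np.round(r[0],1),np.round(r[1],1),round(r[2],1),'zmed',np.nanmedian(q[:,2]).round(4))
    R=(x>.4)&(x<.7)
    rect(R&(abs(z-.008)<.008)&(b<240)&(y>.02)&(y<.17),'footL')
    rect(R&(abs(z-.008)<.008)&(b<240)&(y<-.2)&(y>-.37),'footR')
    H=(x>.42)&(x<.6)&(y>.2)&(y<.36)
    rect(H&(abs(z-.124)<.006),'plate'); rect(H&(z>.140)&(z<.18),'tab'); rect(H&(abs(z-.038)<.005),'rim')
    m=R&(z>.19)&(z<.26)&(y>-.35)&(y<.15); q=W[m]
    for s in np.arange(-.3,.14,.03):
        k=abs(q[:,1]-s)<.015
        if k.any(): print(round(s,2),k.sum(),np.median(q[k],0).round(3),'max',q[k,2].max().round(3))
    m=(y>-.3)&(y<.45)&(z>.25)&(x>.5)&(x<1)
    for zz in np.arange(.25,.6,.05):
        k=m&(abs(z-zz)<.025)
        if k.any(): print('oven z',zz.round(2),'xmin',np.nanpercentile(x[k],[1,5,50]).round(3),'y',np.nanpercentile(y[k],[1,99]).round(2))
E
```

```text
scene footL 129 [501.1  92.3] [114.6  46.2] 10.6 zmed 0.009
scene footR 349 [ 563.6 -283.7] [118.   49.3] 8.9 zmed 0.0089
scene plate 170 [520.2 287.5] [80.  45.1] 80.3 zmed 0.1262
scene tab 75 [531.6 280.1] [30.7 16.9] 76.8 zmed 0.1615
scene rim 68 [531.8 280.7] [69.7 54.1] 27.9 zmed 0.0375
-0.3 79 [ 0.563 -0.289  0.215] max 0.253
-0.27 119 [ 0.562 -0.279  0.213] max 0.254
-0.24 119 [ 0.555 -0.25   0.229] max 0.243
-0.21 47 [ 0.552 -0.21   0.218] max 0.224
-0.18 47 [ 0.549 -0.18   0.221] max 0.228
-0.15 46 [ 0.542 -0.15   0.225] max 0.231
-0.12 45 [ 0.539 -0.119  0.228] max 0.236
-0.09 44 [ 0.533 -0.089  0.233] max 0.242
-0.06 45 [ 0.529 -0.06   0.236] max 0.245
-0.03 192 [ 0.659 -0.03   0.233] max 0.259
-0.0 274 [0.635 0.001 0.232] max 0.26
0.03 177 [0.63  0.03  0.231] max 0.26
0.06 207 [0.629 0.058 0.235] max 0.26
0.09 165 [0.505 0.092 0.233] max 0.258
0.12 7 [0.534 0.107 0.235] max 0.241
oven z 0.25 xmin [0.503 0.509 0.632] y [-0.29  0.08]
oven z 0.3 xmin [0.626 0.628 0.633] y [-0.04  0.08]
oven z 0.35 xmin [0.627 0.628 0.634] y [-0.24  0.08]
oven z 0.4 xmin [0.626 0.629 0.632] y
[... 697 characters left out ...]
 max 0.232
-0.12 24 [ 0.537 -0.119  0.228] max 0.236
-0.09 24 [ 0.533 -0.089  0.232] max 0.238
-0.06 21 [ 0.527 -0.062  0.235] max 0.242
-0.03 105 [ 0.659 -0.036  0.233] max 0.259
-0.0 114 [0.633 0.002 0.233] max 0.259
0.03 130 [0.634 0.023 0.229] max 0.26
0.06 104 [0.521 0.056 0.24 ] max 0.26
0.09 56 [0.501 0.091 0.23 ] max 0.259
oven z 0.25 xmin [0.502 0.507 0.651] y [-0.28  0.08]
oven z 0.3 xmin [0.627 0.628 0.654] y [-0.04  0.08]
oven z 0.35 xmin [0.628 0.629 0.647] y [-0.04  0.07]
oven z 0.4 xmin [0.627 0.629 0.632] y [-0.3   0.07]
oven z 0.45 xmin [0.627 0.628 0.63 ] y [-0.3   0.07]
oven z 0.5 xmin [0.628 0.629 0.673] y [-0.3   0.08]
oven z 0.55 xmin [0.642 0.667 0.748] y [-0.3   0.06]
```

```bash
cat >> h.py <<'E'
def Rt(yaw,s=1):
    a=np.radians(yaw); y=s*np.array([np.cos(a),np.sin(a),0]); z=np.array([0,0,-1.]); return np.stack([np.cross(y,z),y,z],1)
def rect(W,m,t):
    q=W[m]
    r=cv2.minAreaRect(q[:,:2].astype(np.float32)*1000); print(t,len(q),np.round(r[0],1),np.round(r[1],1),round(r[2],1),'zmed',np.nanmedian(q[:,2]).round(4))
E
python3 - <<'E'
from h import *
print(robot.read_tcp_rot())
for s in(1,-1):
    for p,y in (([.531,.28,.134],-12),([.531,.28,.33],-12),([.514,.015,.27],9.4),([.40,0,.29],9.4)):
        q=robot.ik(p,Rt(y,s)); print(s,p,None if q is None else np.round(q,1))
E
```

```text
[[ 9.07740114e-01 -4.19532620e-01 -5.15801784e-04]
 [-4.19532920e-01 -9.07739035e-01 -1.40492795e-03]
 [ 1.21199692e-04  1.49170529e-03 -9.99998880e-01]]
1 [0.531, 0.28, 0.134] [ 46.4  17.9 -16.1   0.  -56.  121.6]
1 [0.531, 0.28, 0.33] [ 46.4  10.8   0.6   0.  -79.8 121.6]
1 [0.514, 0.015, 0.27] [ 23.6   3.7 -15.3   0.  -71.  165.8]
1 [0.4, 0, 0.29] [ 28.7  -9.1 -24.7   0.  -74.4 160.7]
-1 [0.531, 0.28, 0.134] [ 46.4  17.9 -16.1   0.  -56.  -58.4]
-1 [0.531, 0.28, 0.33] [ 46.4  10.8   0.6   0.  -79.8 -58.4]
-1 [0.514, 0.015, 0.27] [ 23.6   3.7 -15.3   0.  -71.  -14.2]
-1 [0.4, 0, 0.29] [ 28.7  -9.1 -24.7   0.  -74.4 -19.3]
```

```bash
python3 - <<'E'
from h import *
def look(nm,p,yaw):
    robot.goto(p,Rt(yaw,-1)); robot.dwell(.2); pos=robot.read_position();rot=robot.read_tcp_rot(); im,d=robot.grab_frame('wrist')
    cv2.imwrite(f'pics/{nm}.png',im[:,:,::-1]); W=wcloud(d,pos,rot); np.savez(nm+'.npz',W=W,p=im); return W
W=look('w1',[.531,.28,.36],-12); x,y,z=np.moveaxis(W,-1,0)
H=(x>.45)&(x<.6)&(y>.2)&(y<.35)
rect(W,H&(abs(z-.124)<.005),'plate');rect(W,H&(z>.150)&(z<.18),'tab');rect(W,H&(z>.168)&(z<.18),'tabtop')
q=W[H&(z>.168)&(z<.18)];print(np.median(q,0))
print(robot.read_t())
E
```

```text
plate 1469 [522.3 286.8] [72.8 43.3] 78.7 zmed 0.1272
tab 319 [531.7 283.8] [29. 13.] 78.2 zmed 0.1726
tabtop 290 [531.9 284.2] [28.1 12.8] 78.2 zmed 0.1728
[0.53171122 0.28385173 0.17275807]
1.95
```

View pics/w1.png

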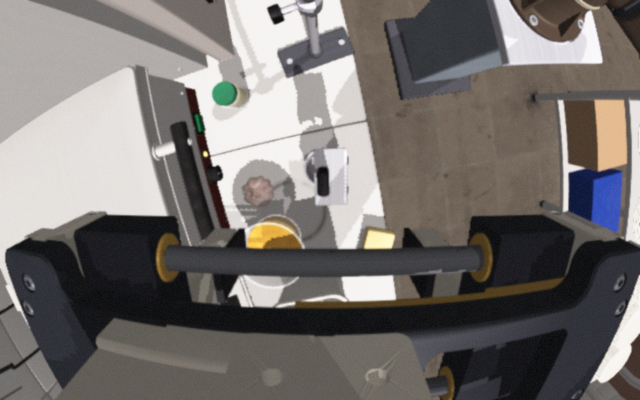

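The tab is at (321,182) and its measured pose agrees with the scene estimate (yaw -11.6°). The post foot is at (315,50). Next I'll take a wrist look at the ledge.

```bash
python3 - <<'E'
from h import *
robot.goto([.46,.14,.42],Rt(9.4,-1)); robot.dwell(.2); pos=robot.read_position();rot=robot.read_tcp_rot(); im,d=robot.grab_frame('wrist')
cv2.imwrite('pics/w2.png',im[:,:,::-1]); W=wcloud(d,pos,rot); np.savez('w2.npz',W=W,p=im)
x,y,z=np.moveaxis(W,-1,0); b=im.astype(int).sum(-1)
c=np.array([.532,-.095]);a=np.radians(9.4); X=np.array([np.cos(a),np.sin(a)]);Y=np.array([-X[1],X[0]])
S=(W[...,:2]-c); sx=S@X; sy=S@Y
rect(W,(abs(sx)<.075)&(abs(sy-.19)<.04)&(abs(z-.009)<.008)&(b<240),'footL')
rect(W,(abs(sx)<.075)&(abs(sy+.19)<.04)&(abs(z-.009)<.008)&(b<240),'footR')
rect(W,(abs(sx)<.02)&(sy>.18)&(sy<.2)&(z>.243)&(z<.26),'postTopL')
for s in np.arange(-.19,.22,.02):
    k=(abs(sy-s)<.01)&(abs(sx)<.03)&(z>.19)&(z<.29)
    if k.sum()>3:
        q=W[k]; u=sx[k]; top=q[:,2]>np.percentile(q[:,2],60)
        print(s.round(2),k.sum(),'x med',np.median(u).round(4),'min/max',u.min().round(4),u.max().round(4),'ztop',np.percentile(q[:,2],[50,90,98]).round(4))
k=(z>.28)&(z<.5)&(sx>.05)&(abs(sy)<.2); print('oven',np.nanpercentile(x[k],[.5,5,50]) if k.any() else None)
E
```

```text
footL 88 [477.3  89.5] [19.2 75.4] 75.5 zmed 0.0094
footR 0 [0. 0.] [0. 0.] 0.0 zmed nan
postTopL 141 [504.2  95.6] [16.  14.5] 23.1 zmed 0.251
0.03 42 x med 0.0037 min/max -0.0021 0.0105 ztop [0.2377 0.239  0.2396]
0.05 161 x med 0.003 min/max -0.0025 0.0094 ztop [0.2393 0.2411 0.2418]
0.07 180 x med 0.0033 min/max -0.0019 0.0101 ztop [0.2411 0.2426 0.2437]
0.09 182 x med 0.0043 min/max -0.0018 0.0105 ztop [0.2403 0.2416 0.2422]
0.11 201 x med 0.0033 min/max -0.0019 0.0104 ztop [0.2391 0.2407 0.2414]
0.13 178 x med 0.0042 min/max -0.0009 0.0093 ztop [0.238  0.2397 0.2407]
0.15 380 x med 0.004 min/max -0.0124 0.0216 ztop [0.2632 0.2644 0.2649]
0.17 313 x med 0.0037 min/max -0.0124 0.0214 ztop [0.2416 0.264  0.2645]
0.19 449 x med 0.0054 min/max -0.0086 0.0295 ztop [0.2417 0.2514 0.2523]
0.21 79 x med 0.0035 min/max -0.0062 0.0132 ztop [0.2416 0.2424 0.2431]
oven [0.62685155 0.62786894 0.62933019]
  return np.nanmean(a, axis, out=out, keepdims=keepdims)
```

View pics/w2.png

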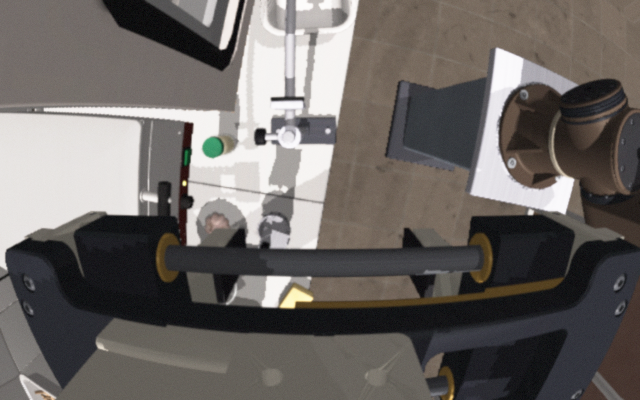

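```bash
cat >> h.py <<'E'
YAW=9.4;C=np.array([.5355,-.0944])
_a=np.radians(YAW);X=np.array([np.cos(_a),np.sin(_a)]);Y=np.array([-X[1],X[0]])
def st(x,y,z): return [*(C+x*X+y*Y),z]
E
python3 - <<'E'
from h import *
q=np.load('w2.npz')['W'].reshape(-1,3);q=q[(q[:,2]>.255)&(q[:,2]<.27)];s=(q[:,:2]-C)@np.stack([X,Y],1);k=abs(s[:,0])<.03
print('stop face y',np.percentile(s[k,1],[1,5,95]),'x',s[k,0].min(),s[k,0].max())
R=Rt(-11.6,-1)
robot.goto([.5318,.2842,.25],R); robot.servo_line([.5318,.2842,.134],speed=.12)
robot.dwell(.2); print('f0',robot.read_force())
robot.move_gripper(0); robot.dwell(.2); print('w',robot.read_grip_width(),robot.read_finger_force(),robot.read_force())
robot.servo_line([.5318,.2842,.16],speed=.06); robot.dwell(.3); print('lift',robot.read_force(),robot.read_ft_torque())
robot.servo_line([.5318,.2842,.31],speed=.15)
robot.servo_line([.42,.26,.31],speed=.15)
R=Rt(YAW,-1)
robot.goto(st(-.115,.106,.292),R); robot.dwell(.4)
print('hold',robot.read_force(),robot.read_position(),robot.read_t())
im,d=robot.grab_frame('side');cv2.imwrite('pics/s2.png',cv2.resize(im[120:300,220:420,::-1],None,fx=3,fy=3))
E
```

```text
stop face y [0.15136263 0.15180925 0.16297864] x -0.015925492681607898 0.018015011315154258
f0 [ 0.3402461   0.21459092 -0.7280078 ]
w 0.15674898787377262 29.978281259536743 [ 0.95932512 -0.28040517 -1.94596798]
lift [-0.10892939 -0.3349335  -3.25073983] [ 0.05001412 -0.08172786  0.06414243]
hold [ 0.09430799 -0.29260124 -3.55225745] [ 0.40486709 -0.00818279  0.29195997] 10.9
```

View pics/s2.png

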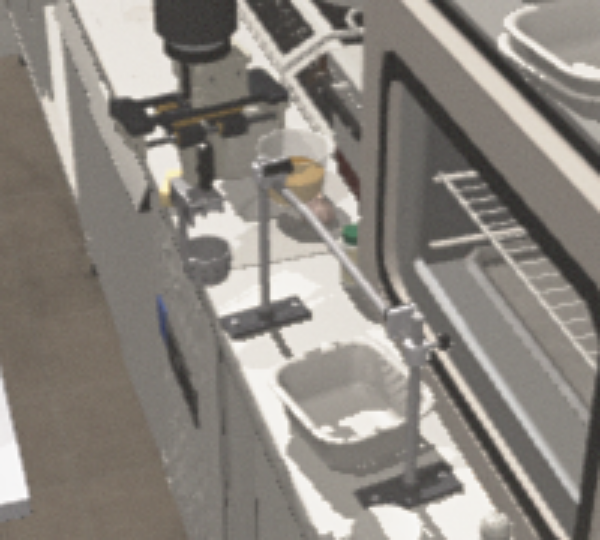

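The side crop shows the hanger held upright at (200,225), left of the loading post at (265,240), and clear of everything. Next I'll move it in sideways and lower it while watching the force.

```bash
python3 - <<'E'
from h import *
for x in(-.06,-.03,0):
    robot.servo_line(st(x,.106,.292),speed=.08); print(x,robot.read_force().round(2) if hasattr(robot.read_force(),'round') else robot.read_force())
robot.servo_line(st(0,.106,.279),speed=.03); robot.dwell(.3)
b=np.array(robot.read_force()); print('base',b); z=.279
while z>.262:
    z-=.001; robot.servo_line(st(0,.106,z),speed=.01); robot.dwell(.1)
    f=np.array(robot.read_force())-b; print(round(z,4),f.round(2))
    if f[2]>2 or np.linalg.norm(f)>5: break
print(robot.read_position(),robot.read_t())
E
```

```text
-0.06 [-0.34 -0.11 -3.32]
-0.03 [ 0.26 -0.55 -3.4 ]
0 [ 0.15  0.08 -2.71]
base [-0.39411916 -0.2660315  -3.95233978]
0.278 [-0.25 -0.38  1.04]
0.277 [0.47 0.26 1.31]
0.276 [-0.33 -0.7   0.79]
0.275 [-0.18  0.06  1.39]
0.274 [ 0.54  0.19 -0.34]
0.273 [0.35 0.46 1.01]
0.272 [ 0.51 -0.03  0.9 ]
0.271 [0.08 0.22 0.74]
0.27 [-1.69  0.48  6.33]
[0.51829054 0.01006661 0.27050386] 16.8667
```

```bash
python3 - <<'E'
from h import *
robot.move_gripper(0.6); robot.dwell(.6)
print('rel',robot.read_force(),robot.read_finger_force(),robot.read_grip_width())
p=robot.read_position(); robot.servo_line([p[0],p[1],.36],speed=.08); robot.dwell(.4)
pos=robot.read_position();rot=robot.read_tcp_rot(); im,d=robot.grab_frame('wrist'); W=wcloud(d,pos,rot)
S=(W[...,:2]-C)@np.stack([X,Y],1); z=W[...,2]; m=(abs(S[...,0])<.06)&(S[...,1]<.148)&(S[...,1]>0)
for lo,hi,t in((.295,.33,'tab'),(.255,.275,'plate')):
    k=m&(z>lo)&(z<hi); r=cv2.minAreaRect(S[k].astype(np.float32)*1000); print(t,k.sum(),np.round(r[0],1),np.round(r[1],1),round(r[2],1),'z',np.median(z[k]))
im,d=robot.grab_frame('side');cv2.imwrite('pics/s3.png',cv2.resize(im[120:300,220:420,::-1],None,fx=3,fy=3)); print(robot.read_t())
E
```

```text
rel [-0.34568905  0.80365833 -0.64716784] 0.0 0.5972418256472121
tab 809 [ -3.4 113.2] [14.1 30.1] 0.4 z 0.30785775114160485
plate 3024 [-11.6 111.3] [73.7 42.4] 89.5 z 0.2627244260920766
20.075
```

View pics/s3.png

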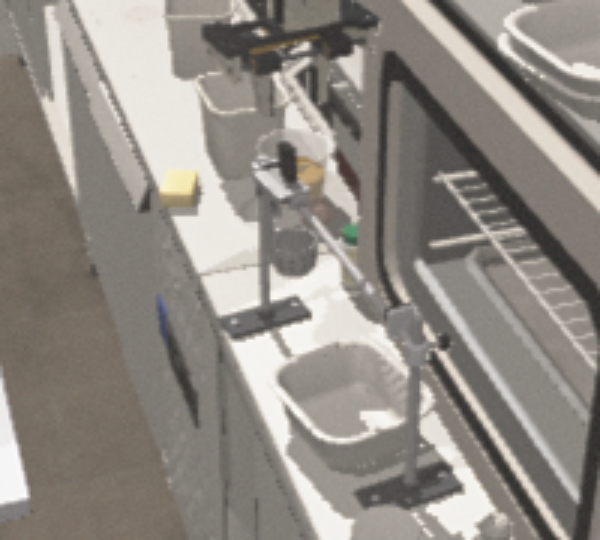

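The crop shows the hanger hanging upright by its rollers on the bar at (288,170–250). Measured groove y is about 112 mm, so it rests against the back stop. Next I'll nudge the tab's +y end with shut fingers, gripper turned 90°.

```bash
python3 - <<'E'
from h import *
R=Rt(YAW+90,1); U=np.stack([X,Y],1)
def tab():
    im,d=robot.grab_frame('side');W=cloud('side',d);S=(W[...,:2]-C)@U;z=W[...,2];b=im.astype(int).sum(-1)
    m=(abs(S[...,0])<.05)&(S[...,1]<.147)&(S[...,1]>-.148)&(z>.12)&(z<.19)
    return m.sum(),np.median(S[m],0).round(3) if m.any() else None
print(robot.read_t(),'cup',tab())
robot.move_gripper(0)
robot.goto(st(-.003,.165,.36),R); print(np.round(robot.read_qpos(),1))
robot.servo_line(st(-.003,.165,.275),speed=.1)
robot.servo_line(st(-.003,.13,.275),speed=.05); print(robot.read_force(),tab())
y=.095
robot.servo_line(st(-.003,y,.275),speed=.04); print(y,robot.read_force(),tab())
while y>.066:
    y-=.005; robot.servo_line(st(-.003,y,.275),speed=.04); n,c=tab(); print(round(y,3),n,c)
    if c is None or c[1]<.045: break
robot.servo_line(st(-.003,y+.03,.275),speed=.1)
robot.dwell(1.5); print(tab(),robot.read_t())
E
```

```text
20.075 cup (np.int64(231), array([-0.001,  0.096]))
[  29.7    1.3   -6.4    0.   -82.3 -110.3]
[-0.38826354  0.0657011   0.47102623] (np.int64(235), array([0.   , 0.078]))
0.095 [ 0.22994281 -1.03240599  0.33778495] (np.int64(241), array([0.004, 0.061]))
0.09 236 [0.002 0.058]
0.085 241 [0.004 0.058]
0.08 236 [0.003 0.053]
0.075 240 [0.003 0.056]
0.07 245 [0.003 0.037]
(np.int64(272), array([-0.001, -0.105])) 29.2083
```

```bash
python3 - <<'E'
from h import *
U=np.stack([X,Y],1)
p=robot.read_position(); robot.servo_line([p[0],p[1],.38],speed=.15); robot.dwell(.5)
for n in('scene','side'):
    im,d=robot.grab_frame(n);W=cloud(n,d);S=(W[...,:2]-C)@U;z=W[...,2];b=im.astype(int).sum(-1)
    for lo,hi in((.10,.135),(.15,.2),(.268,.31)):
        m=(abs(S[...,0])<.05)&(S[...,1]<.1)&(S[...,1]>-.148)&(z>lo)&(z<hi)
        if m.sum()>5: print(n,lo,m.sum(),np.percentile(S[m],[3,50,97],axis=0).round(4).tolist(),np.median(z[m]))
    if n=='side': cv2.imwrite('pics/s4.png',cv2.resize(im[180:310,270:430,::-1],None,fx=4,fy=4))
print(robot.read_t())
E
```

```text
scene 0.1 95 [[-0.0267, -0.1246], [0.008, -0.106], [0.0272, -0.0739]] 0.12783539517087933
scene 0.15 146 [[-0.0317, -0.1299], [-0.0274, -0.1027], [0.0137, -0.0743]] 0.16277286088862236
scene 0.268 93 [[-0.0086, -0.131], [-0.0029, -0.1178], [0.0074, -0.104]] 0.28395345575591235
side 0.1 100 [[-0.0272, -0.1271], [0.0033, -0.0982], [0.0258, -0.0751]] 0.12808678380735905
side 0.15 86 [[-0.0314, -0.1334], [-0.0272, -0.1066], [0.0259, -0.0751]] 0.1590282475054176
side 0.268 56 [[-0.0073, -0.1345], [-0.0032, -0.1233], [0.0076, -0.107]] 0.28111876314604967
30.6583
```

View pics/s4.png

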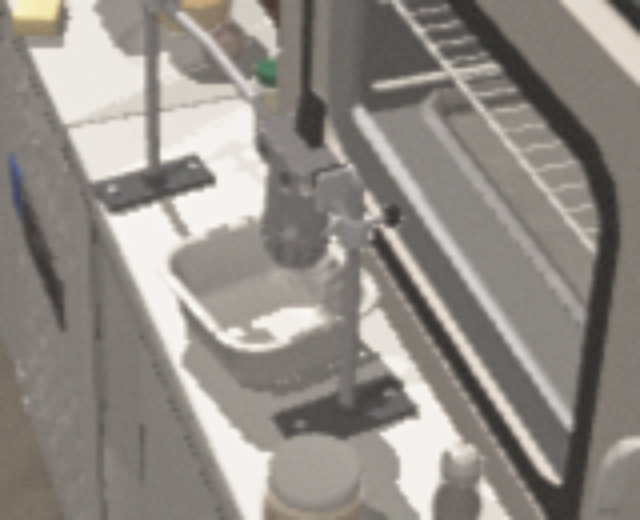

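The crop shows the hanger at (295,200), hanging upright against the end stop at (335,190). The tab centre is at y ≈ -118 mm. Allowing for the 7° pitch, the groove is at about -112 mm.

```bash
python3 -c "
from rig import robot
print(robot.job_done())"
```

```text
the job is handed in; nothing more can be done
None
```

The hanger was set down gently on the loading ledge and let go, then nudged over the crest. It rolled down by itself and rests upright against the end stop (groove at about y = -112 mm). I handed the job in after about 31 s of the 72 s allowed; no verdict came back.

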